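# Line up a lensmeter pedestal's floating plate with a drift pin and fit its thumb bolt

### The arm

A 6-joint arm with a two-finger parallel gripper is mounted at the origin on the work surface. World frame = base frame: x ahead of the robot, y to its left, z up, the work surface at z = 0. Lengths are in mm, angles in rad, forces in N, time in s.
With the tool pointing down it reaches from about 275 to 1000 mm from the base axis. Payload 8.4 kg.
Tool frame: the origin (TCP) lies at the very end of the fingers, on their centre line; the grasp point (between the pads) lies 19 mm behind it; z points along the fingers, x is the direction in which the jaws open and shut, and the axes are right-handed (so a half turn about z gives the same grasp; the last joint's range is limited). The gripper opens to 85 mm and grips with 20 to 120 N. Pads are 22 mm wide; open, the fingers measure 114 mm over their backs; the gripper's body (76 mm by 85 mm) begins 54 mm behind the grasp point. The pads swing forward as they close: fully open they stand 13 mm farther back than shut.
Start: joints at [1.21, 0.353, 1.633, -0, 1.155, -0.002], TCP at [219.468, 585.202, 231.281] pointing down, gripper open.
Joint ranges: [-2.63, 2.63], [-0.92, 2.1], [0.06, 2.66], [-1.3, 4.44], [0, 2.69], [-3.02, 3.02]. Speed limits (rad/s): [2.22, 2.22, 2.79, 3.14, 3.14, 3.14].

### API

Orientations are given as [roll, pitch, yaw] about the fixed x, y, z axes, in that order (R = Rz(yaw) Ry(pitch) Rx(roll)).
In Python, from rig import sense, grab_frame, calibration, sign_off gives the robot as it stands.
- The arm moves only by the tool servo_tool, never from a script. Its argument "series" is one flat list of numbers, 4 for each row, row after row: the shift along the world's x, y, z in m, then the turn about the world's z in degrees. In form: [x, y, z, yaw, x, y, z, yaw, ...]. A call has 1 to 8 rows; each row shifts and turns the commanded pose from where the row before left it; what a row does not reach is not made up. A row lasts 1/12 s, in which the tool goes at most 41.7 mm and 7.16 degrees, less where a joint would pass 70% of its speed; a pose out of reach is approached as far as the arm can. A call is refused whole if a number of a shift passes 0.0417 or a number of a turn 7.16, either way. A call with a gripper value outside its range is refused whole. "gripper" is the finger opening in m, from 0 to 0.0854, set as the call begins (left out, the last holds). The fingers move at their own pace and stop on an object; "newtons" is the grip in N (left out, the last holds). Time passes only in rows, so rows that do not move let the fingers close. It gives the time, the measured TCP pose, the force and the opening at its end, in the units of the state.
- sense(): the state, without advancing time (a new reading comes with each control period).
- grab_frame(name): name is "side" or "top"; returns the picture (480x640x3 uint8, blue, green, red); there is no depth.
- calibration(name): a dict with "fx", "fy", "cx", "cy" (pixels), "rvec" (rotation vector, rad) and "tvec" (3), from world to camera coordinates, as OpenCV has them. Camera axes: x right, y down, z forward; pixel columns grow to the right and rows downward; lengths in mm; the calibration is good to about 2 mm. A picture is of the moment at which its call begins. calibration takes no time and is no camera call.
- sign_off(): hands the job in, once; it reports no verdict.
The state is a dict: "clock": time; "qpos": joint angles; "qvel": joint speeds; "joint_efforts": joint torques, N m; "eef_pos": TCP position; "tcp_rot": TCP orientation; "contact_force": force on the tool from outside, world axes, zero at the start; "wrist_torque": the same for the moment, N m; "opening": opening from 0.0 (shut) to 1.0 (fully open).
Only numpy, scipy, OpenCV 4.12 (cv2) and the standard library are available. Lean on these libraries where they do the work, as an engineer would, in place of code of your own. Each camera call takes 0.05 s, during which the arm holds its last target. There are 200 camera calls.

### The job

Inside the cream instrument pedestal a floating brass clamp plate has shifted, so its two holes no longer lie under those in the grey cover. Feel the tip of the yellow-handled taper drift pin into the plate's hole through the yellow-ringed hole, press it down until its collar is flush on the cover, and leave it there; then put the black thumb bolt fully home in the other hole. Work gently, never forcing (all contact forces of the pin or bolt on the pedestal and its plate together stay under 70 N), and leave the mouse, glasses case and bottle alone.

Things in the scene. Friction and masses are not known exactly. Their poses are not given: they have to be found in the camera images.
- pedestal: Fixed cream hollow block on the desk, 110 (x) x 170 (y) x 75 mm high, any yaw; origin at the centre of its underside. Its top is a grey cover 8 mm thick with two vertical 20.2 mm through holes: ringed in yellow at x = 0, y = +45 mm (for the pin) and plain at x = 0, y = -45 mm (for the bolt).
- hole_pin (a point): Centre of the mouth of the yellow-ringed hole, in the cover's top face. Below the cover lies the floating brass plate, 9 mm thick, its top 9 mm below this point, with two 20.2 mm holes 90 mm apart like the cover's. It slides level, without turning, and has shifted 12 to 13.2 mm in a direction not told; below it is 57 mm of free space.
- hole_bolt (a point): Centre of the mouth of the plain hole, in the cover's top face. The plate's hole below it has shifted exactly like that at the pin hole and comes into line with it. The plate rubs: 7 to 10 N sideways moves it, and it stays where it is left.
- drift_pin: Drift pin upright in the rack, collar on the rack's top; origin on its axis at the collar's underside, z up. Below: 20 mm of plain 19.6 mm shank, then a 30 mm taper down to a 4 mm nose 10 mm long (tip 60 mm below the origin). Above: steel collar 34 mm diameter, 5 mm thick, then a yellow 18 x 18 mm square handle, flats along x and y, from 5 to 60 mm, and a 4 mm stub. Home: origin at the cover's top face. About 200 g.
- thumb_bolt: Plain push-fit thumb bolt upright in the rack, flange on the rack's top; origin on its axis at the flange's underside, z up. Below: 19.2 mm shank, 30 mm long, almost flat-ended. Above: flange 34 mm diameter, 4 mm thick, then a black 20 x 20 mm square grip with grey bands, flats along x and y, 4 to 45 mm up. Goes down freely once the holes are in line. Home: origin at the cover's top face. About 160 g.
- rack: Fixed wooden rack block 60 (x) x 150 (y) x 66 mm high, origin at the centre of its underside; pin and bolt stand in its two holes at x = 0, y = +45 and -45 mm, in either order, flats parallel to its sides. The holes are 24 mm wide; lift straight up by at least 65 mm.
- mouse: Black computer mouse, 105 x 60 x 33 mm, origin under its centre. Leave it alone.
- glasses_case: Dark green glasses case, 65 x 160 x 40 mm, origin under its centre. Leave it alone.
- lens_cleaner: Blue bottle with white cap, 42 mm diameter, 120 mm tall, origin under its centre. Leave it alone.

How it is judged (in metres and radians):
On the way, in this order (a step that is already met when the one before it is completed fails the run):
1. the drift pin is home in the yellow-ringed hole, its collar on the cover (z of drift_pin in the frame of hole_pin between -0.003 and 0.002 m and horizontal distance between drift_pin and hole_pin below 0.003 m and angle between drift_pin's own z axis and vertical below 0.06 rad), for 0.2 s.
2. the thumb bolt is home in the other hole while the pin stays home (all of step 1 and z of thumb_bolt in the frame of hole_bolt between -0.003 and 0.002 m and horizontal distance between thumb_bolt and hole_bolt below 0.003 m and angle between thumb_bolt's own z axis and vertical below 0.06 rad), for 0.2 s.
At the end, for the whole second after the job is handed in: Drift pin home in the yellow-ringed hole and thumb bolt home in the other, each with its collar or flange within 2 mm of the cover's top face and its axis within 3 mm of the hole's, upright within 0.06 rad, at rest and released (all of step 2 and linear speed of each of drift_pin, thumb_bolt below 0.01 m/s and contact force between each of drift_pin, thumb_bolt and the fingers below 0.1 N); the robot touches nothing.
It fails at once if the drift pin or the thumb bolt is forced: its contact forces on the pedestal and its plate add up to more than 70 N (contact force between any of drift_pin, thumb_bolt and pedestal above 70 N).
It fails at once if the computer mouse is pushed more than 20 mm or tipped (distance of mouse from where it was at the start of the episode above 0.02 m or angle between mouse's own z axis and vertical above 0.3 rad).
It fails at once if the glasses case is pushed more than 20 mm or tipped (distance of glasses_case from where it was at the start of the episode above 0.02 m or angle between glasses_case's own z axis and vertical above 0.3 rad).
It fails at once if the lens cleaner bottle is pushed more than 20 mm or tipped (distance of lens_cleaner from where it was at the start of the episode above 0.02 m or angle between lens_cleaner's own z axis and vertical above 0.3 rad).
It also fails if it takes over 72 s, if anything falls off the work surface, if the arm or the gripper's body presses on something with over 40 N, if the wrist force passes 120 N, or if a joint passes its speed limit or range.

## Working session

There is one attempt and no reset: what is moved stays moved. The work goes in short steps, Python scripts to look and compute and a tool call to move; the robot and the scene stay as the last step left them, time stands still between calls to the robot, and variables do not carry over. Pictures are saved under pics/ and viewed, about 8 in all and at most 12, crops included, and the job is handed in when it is done.

Besides the shell and the picture viewer there is one more tool, called after ">>>" as name(argument=value, ...) on one line, values as JSON. servo_tool: Moves the arm, as the interface text tells. Its arguments: {"type":"object","properties":{"series":{"type":"array"},"gripper":{"type":"number"},"newtons":{"type":"number"}},"required":["series"]}

```bash
mkdir -p pics
python3 - <<'E'
from rig import *
import cv2
s=sense();print(s)
for n in("side","top"):
    print(calibration(n)); cv2.imwrite(f"pics/{n}0.png",grab_frame(n))
E
```

```text
{'clock': 0.0, 'qpos': array([ 1.20962850e+00,  3.53637688e-01,  1.63411880e+00, -5.05301607e-06,
        1.15520476e+00, -2.35438361e-03]), 'qvel': array([ 4.36490244e-04,  4.53999335e-05,  1.20338793e-03,  3.19402523e-05,
        1.05624288e-03, -3.71427023e-04]), 'joint_efforts': array([-8.33275881e-04, -6.05247545e+01, -3.42065299e+01, -1.24833496e-04,
        9.49390931e-03,  7.51240009e-06]), 'eef_pos': array([219.28658794, 584.76798066, 230.57477525]), 'tcp_rot': array([3.14159126e+00, 1.36860284e-03, 1.21198492e+00]), 'contact_force': array([-0.19384786,  0.12251452, -0.26809814]), 'wrist_torque': array([-0.00656219, -0.00285671, -0.03306945]), 'opening': 1.0006315746978371}
{'fx': 463.01242845295917, 'fy': 463.01242845295917, 'cx': 324.0375218565933, 'cy': 231.7531909806425, 'rvec': array([ 2.21877813, -0.40233126,  0.20791901]), 'tvec': array([-550.98114345,  228.2819018 ,  739.53864897])}
{'fx': 485.3674093082434, 'fy': 485.3674093082434, 'cx': 327.66131985475613, 'cy': 242.1421443256552, 'rvec': array([ 2.08979635, -2.14821301,  0.17839178]), 'tvec': array([ 69.26354395, 615.42115048, 999.34877122])}
```

View pics/top0.png

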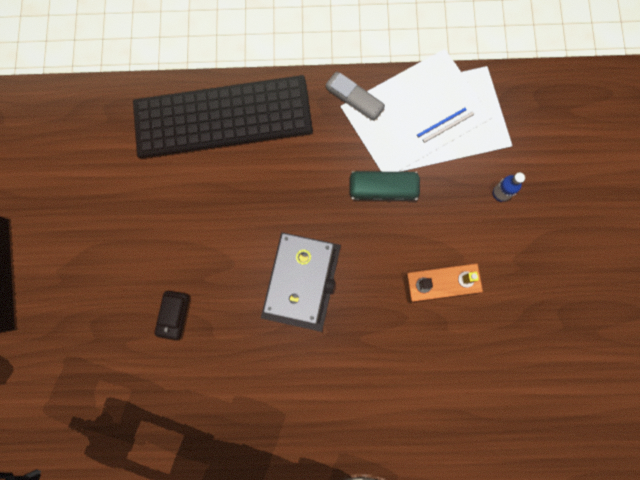

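View pics/side0.png

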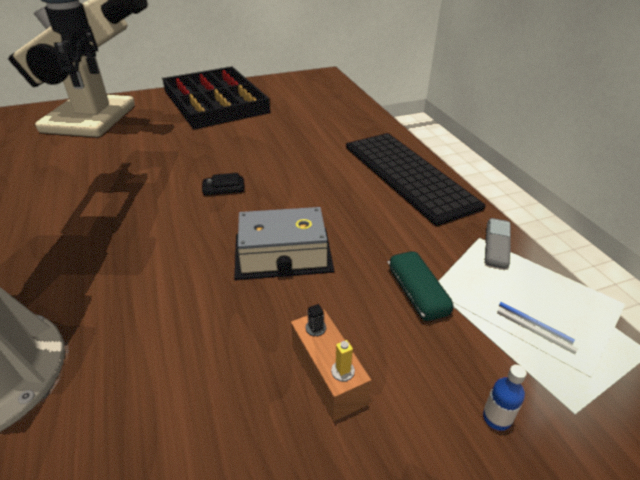

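The top view shows the ringed hole near (304,257), the plain hole near (293,298), the pin near (468,279) and the bolt near (425,285). The side view shows the ringed hole near (303,224), the plain hole near (259,228), the pin collar near (343,371) and the bolt flange near (316,328). I'll enlarge these areas.

```bash
cat > h.py <<'E'
import numpy as np, cv2
from rig import *
def cam(n):
    c=calibration(n);K=np.array([[c['fx'],0,c['cx']],[0,c['fy'],c['cy']],[0,0,1]]);return K,c['rvec'],c['tvec']
def proj(n,P):
    K,r,t=cam(n);return cv2.projectPoints(np.float64(P).reshape(-1,1,3),r,t,K,None)[0].reshape(-1,2)
def back(n,uv,z):
    K,r,t=cam(n);R=cv2.Rodrigues(r)[0];C=-R.T@t;uv=np.atleast_2d(uv)
    d=(R.T@np.linalg.inv(K)@np.c_[uv,np.ones(len(uv))].T).T
    return C+d*((z-C[2])/d[:,2])[:,None]
def crop(im,u,v,w,h,s): return cv2.resize(im[v:v+h,u:u+w],None,fx=s,fy=s,interpolation=cv2.INTER_CUBIC)
E
python3 - <<'E'
from h import *
t=cv2.imread('pics/top0.png');s=cv2.imread('pics/side0.png')
a=crop(t,255,228,100,75+30,4)[:300*2]; 
top=np.hstack([crop(t,255,230,100,100,4),crop(t,400,240,100,100,4)])
bot=np.hstack([crop(s,233,200,100,50,4),crop(s,290,300,100,50,4)])
cv2.imwrite('pics/z1.png',np.vstack([top,bot]))
print(back('top',[[304,257],[293,298]],75),back('side',[[303,224],[259,228]],75))
print(back('top',[[467,279],[424.5,285]],70),back('side',[[343,371],[316,328]],68))
E
```

```text
[[583.0724536  103.22105406  75.        ]
 [496.84161906 127.78339448  75.        ]] [[582.49779537 102.5729471   75.        ]
 [496.14604642 120.26317001  75.        ]]
[[ 527.10455175 -239.54365411   70.        ]
 [ 516.93003128 -149.47216828   70.        ]] [[ 527.29922182 -239.01549933   68.        ]
 [ 517.74146179 -150.84551179   68.        ]]
```

View pics/z1.png

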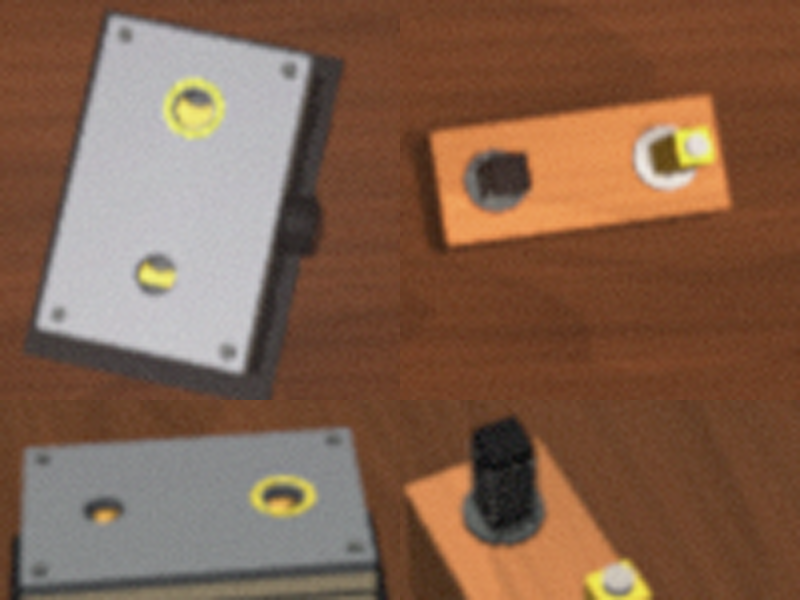

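The crops show cover corners at crop pixels (107,14), (310,57), (245,375) and (36,328). The ring is centred at (194,107). Brass fills the lower part of both holes, so the plate's holes lie towards +x. Next I'll fit the poses and the shift direction.

Run:
```python
from h import *
from scipy.optimize import least_squares
f=lambda p,u,v:(np.array(p)+.5)/4-.5+[u,v]
def fit(uv,W,H,z,x0):
    c=np.array([[-W,-H],[W,-H],[W,H],[-W,H]])/2
    def pts(q): 
        a=q[2];return np.c_[c@np.array([[np.cos(a),np.sin(a)],[-np.sin(a),np.cos(a)]])+q[:2],np.full(4,z)]
    r=least_squares(lambda q:(proj('top',pts(q))-uv).ravel(),x0);return r.x,np.sqrt(2*r.cost/4)
# pedestal: pin end at +x ; yaw ~ -1.8 ; +x axis local = (cos,sin)
ped=f([[107,14],[310,57],[245,375],[36,328]],255,230) # TL,TR,BR,BL
# local: y+ = image up(+world x); local x+ = (cos yaw,sin yaw)~(-.2,-.97) -> image right
q,e=fit(ped[[3,2,1,0]],110,170,75,[540,115,-1.8]);print('ped',q,e)
a=q[2];yax=np.array([-np.sin(a),np.cos(a)]);print('pin hole',q[:2]+45*yax,'bolt hole',q[:2]-45*yax)
rk=f([[30,130],[310,95],[332,207],[47,247]],400,240)
q2,e=fit(rk[[3,0,1,2]],60,150,66,[522,-195,.1+np.pi]) if 0 else fit(rk[[2,1,0,3]],60,150,66,[522,-195,.1]);print('rack',q2,e)
# local x+ up(world +x); y+ = image left: corners (-x,-y)=BR,(+x,-y)=TR,(+x,+y)=TL,(-x,+y)=BL
a2=q2[2];y2=np.array([-np.sin(a2),np.cos(a2)]);print('slots',q2[:2]-45*y2,q2[:2]+45*y2)
# ring centroids and brass shift
th=np.linspace(0,2*np.pi,60,endpoint=False);cir=np.c_[np.cos(th),np.sin(th)]*10.1
for n,fn in(('top','pics/top0.png'),('side','pics/side0.png')):
    im=cv2.imread(fn);
    for nm,h in(('pin',q[:2]+45*yax),('bolt',q[:2]-45*yax)):
        S=8;uv0=proj(n,[*h,75])[0].astype(int)-12
        big=cv2.resize(im[uv0[1]:uv0[1]+24,uv0[0]:uv0[0]+24],None,fx=S,fy=S,interpolation=cv2.INTER_CUBIC)
        def mask(c,z):
            p=(proj(n,np.c_[cir+c,np.full(60,z)])-uv0+.5)*S-.5
            m=np.zeros(big.shape[:2],np.uint8);cv2.fillPoly(m,[p.round().astype(int)],1);return m>0
        hsv=cv2.cvtColor(big,cv2.COLOR_BGR2HSV).astype(int)
        best=[]
        for dx in np.arange(-4,4.1,1):
          for dy in np.arange(-4,4.1,1):
            hh=h+[dx,dy];ap=mask(hh,75)&mask(hh,67)
            sal=hsv[...,1]*hsv[...,2]/255.
            for k in range(24):
                d=np.array([np.cos(k*np.pi/12),np.sin(k*np.pi/12)])
                ph=mask(hh+12.6*d,66);A=ap&~ph;B=ap&ph
                if A.sum()<20 or B.sum()<20: continue
                best.append(((sal[A].mean()-sal[B].mean()),k*15,dx,dy))
        best.sort(reverse=True);print(n,nm,[(round(b[0]),*b[1:]) for b in best[:4]])
        z0=sorted([b for b in best if abs(b[2])<=1 and abs(b[3])<=1],reverse=True)[:4];print('   ',[(round(b[0]),*b[1:]) for b in z0])
```

```text
ped [539.79656207 116.00282129  -1.80257096] 0.5649484757617664
pin hole [583.59327497 105.6660936 ] bolt hole [495.99984917 126.33954898]
rack [ 5.22479594e+02 -1.92913463e+02  1.03492816e-01] 0.47837021922793704
slots [ 527.12846195 -237.67268563] [ 517.83072688 -148.15423992]
top pin [(89, 345, np.float64(1.0), np.float64(-1.0)), (89, 345, np.float64(1.0), np.float64(0.0)), (88, 345, np.float64(2.0), np.float64(0.0)), (87, 345, np.float64(2.0), np.float64(-1.0))]
    [(89, 345, np.float64(1.0), np.float64(-1.0)), (89, 345, np.float64(1.0), np.float64(0.0)), (84, 345, np.float64(1.0), np.float64(1.0)), (84, 0, np.float64(1.0), np.float64(-1.0))]Traceback (most recent call last):
  File "<stdin>", line 36, in <module>
  File "<stdin>", line 26, in mask
  File "h.py", line 6, in proj
    K,r,t=cam(n);return cv2.projectPoints(np.float64(P).reshape(-1,1,3),r,t,K,None)[0].reshape(-1,2)
          ~~~^^^
  File "h.py", line 4, in cam
    c=calibration(n);K=np.array([[c['fx'],0,c['cx']],[0,c['fy'],c['cy']],[0,0,1]]);return K,c['rvec'],c['tvec']
ValueError: time passes only in moves, steps and waits
```

>>> servo_tool(series=[0.0128,-0.0343,0,-2.65,0.0128,-0.0343,0,-2.65,0.0128,-0.0343,0,-2.65,0.0128,-0.0343,0,-2.65,0.0128,-0.0343,0,-2.65,0.0128,-0.0343,0,-2.65,0.0128,-0.0343,0,-2.65,0.0128,-0.0343,0,-2.65], gripper=0.07, newtons=60)

```text
clock: 0.77
eef_pos: [321.9, 309.0, 231.1]
tcp_rot: [3.142, 0.0, 0.84]
contact_force: [1.0, 0.4, -0.3]
opening: 0.818
```

>>> servo_tool(series=[0.0128,-0.0343,0,-2.65,0.0128,-0.0343,0,-2.65,0.0128,-0.0343,0,-2.65,0.0128,-0.0343,0,-2.65,0.0128,-0.0343,0,-2.65,0.0128,-0.0343,0,-2.65,0.0128,-0.0343,0,-2.65,0.0128,-0.0343,0,-2.65])

```text
clock: 1.43
eef_pos: [424.3, 34.5, 231.3]
tcp_rot: [-3.142, -0.0, 0.47]
contact_force: [1.2, 0.1, -0.3]
opening: 0.821
```

>>> servo_tool(series=[0.0128,-0.0343,0,-2.65,0.0128,-0.0343,0,-2.65,0.0128,-0.0343,0,-2.65,0.0128,-0.0343,0,-2.65,0.0128,-0.0343,0,-2.65,0.0128,-0.0343,0,-2.65,0.0128,-0.0343,0,-2.65,0,0,0,0])

```text
clock: 2.1
eef_pos: [515.8, -209.0, 231.1]
tcp_rot: [3.139, -0.001, 0.143]
contact_force: [-0.4, 0.4, 0.4]
opening: 0.822
```

>>> servo_tool(series=[0.0114,-0.0295,0,-2.3,0,0,-0.03,0,0,0,-0.03,0,0,0,0,0,0,0,0,0])

```text
clock: 2.52
eef_pos: [523.9, -232.5, 170.1]
tcp_rot: [-3.139, 0.004, 0.108]
contact_force: [1.2, 0.4, 0.8]
opening: 0.821
```

```bash
python3 - <<'E'
from h import *
import pickle
pickle.dump({n:calibration(n) for n in('top','side')},open('cal.pkl','wb'))
t=grab_frame('top');s=grab_frame('side');cv2.imwrite('pics/t1.png',t);cv2.imwrite('pics/s1.png',s)
cv2.imwrite('pics/z2.png',np.vstack([np.hstack([crop(t,400,215,100,75,4),crop(s,290,310,100,75,4)]),np.hstack([crop(t,280,242,40,30,10),crop(t,275,282,40,30,10)])]))
E
cat > h.py <<'E'
import numpy as np, cv2, pickle
from rig import *
CAL=pickle.load(open('cal.pkl','rb'))
def cam(n):
    c=CAL[n];K=np.array([[c['fx'],0,c['cx']],[0,c['fy'],c['cy']],[0,0,1]]);return K,c['rvec'],c['tvec']
def proj(n,P):
    K,r,t=cam(n);return cv2.projectPoints(np.float64(P).reshape(-1,1,3),r,t,K,None)[0].reshape(-1,2)
def back(n,uv,z):
    K,r,t=cam(n);R=cv2.Rodrigues(r)[0];C=-R.T@t;uv=np.atleast_2d(uv)
    d=(R.T@np.linalg.inv(K)@np.c_[uv,np.ones(len(uv))].T).T
    return C+d*((z-C[2])/d[:,2])[:,None]
def crop(im,u,v,w,h,s): return cv2.resize(im[v:v+h,u:u+w],None,fx=s,fy=s,interpolation=cv2.INTER_CUBIC)
E
```

```text
(no output)
```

View pics/z2.png

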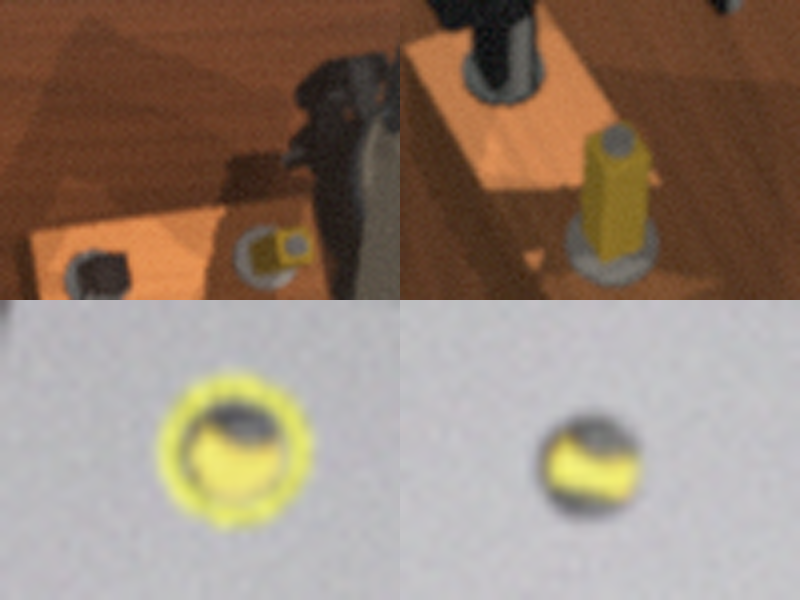

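The fingers stand open around the yellow handle: pin collar at about (465.6,279) in the top view and (343,372) in the side view. In both holes the dark crescent, which is the plate's hole, lies up and slightly right, i.e. world direction about -15°. I'll descend on the pin.

>>> servo_tool(series=[0.0033,-0.0055,0,-0.25,0,0,-0.03,0,0,0,-0.03,0,0,0,-0.02,0,0,0,-0.012,0,0,0,0,0])

```text
clock: 3.12
eef_pos: [528.0, -238.5, 78.1]
tcp_rot: [-3.141, 0.002, 0.104]
contact_force: [-0.3, -0.0, -0.4]
opening: 0.817
```

>>> servo_tool(series=[0,0,0,0,0,0,0,0,0,0,0,0,0,0,0,0,0,0,0,0,0,0,0,0], gripper=0.0, newtons=70)

```text
clock: 3.62
eef_pos: [529.1, -239.0, 80.7]
tcp_rot: [3.141, -0.001, 0.104]
contact_force: [-2.0, 0.7, 7.2]
opening: 0.204
```

>>> servo_tool(series=[0,0,0,0,0,0,0,0])

```text
clock: 3.78
eef_pos: [529.1, -239.1, 80.7]
tcp_rot: [3.141, -0.001, 0.104]
contact_force: [-2.4, 1.2, 7.2]
opening: 0.201
```

>>> servo_tool(series=[0,0,0.015,0,0,0,0.03,0,0,0,0.035,0,0,0,0.04,0,0,0,0,0,0,0,0,0])

```text
clock: 4.28
eef_pos: [530.0, -239.4, 202.1]
tcp_rot: [3.139, -0.005, 0.104]
contact_force: [-0.2, -0.3, -2.8]
opening: 0.201
```

Run:
```python
from h import *
s=sense();print({k:s[k].round(2) for k in('eef_pos','tcp_rot','contact_force','wrist_torque')})
t=grab_frame('top');s=grab_frame('side');cv2.imwrite('pics/t2.png',t);cv2.imwrite('pics/s2.png',s)
cv2.imwrite('pics/z3.png',np.hstack([crop(t,420,190,100,120,4),crop(s,290,270,100,120,4)]))
print(back('top',[465.6,279.1],71),back('side',[343,372.3],71))
```

```text
{'eef_pos': array([ 530.03, -239.35,  202.07]), 'tcp_rot': array([ 3.14, -0.  ,  0.1 ]), 'contact_force': array([-0.17, -0.33, -2.77]), 'wrist_torque': array([0.03, 0.02, 0.03])}
[[ 526.87601823 -236.32105542   71.        ]] [[ 525.5583889  -242.89621357   71.        ]]
```

View pics/z3.png

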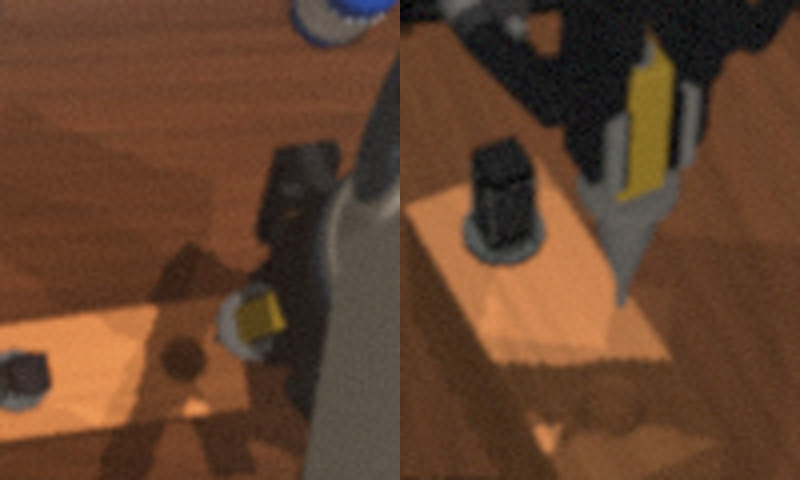

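Run:
```python
from h import *
P=[[530,-239.4,127.3],[530,-239.4,187.3],[530,-239.4,251]]
print(proj('side',P),'\n',proj('top',P))
print(back('side',[345.4,345.6],127.3),back('side',[352.3,279],251))
print(back('top',[420+248/4,190+322/4],192))
print(proj('side',[[583.6,105.7,75],[496,126.3,75]]),proj('top',[[583.6,105.7,75],[496,126.3,75]]))
```

```text
[[346.49529031 345.10214403]
 [348.407237   316.02539054]
 [350.71802212 280.88312969]] 
 [[474.43884766 274.49063054]
 [483.4242176  270.78161833]
 [494.33530861 266.27770029]]
[[ 528.26115348 -239.64725035  127.3       ]] [[ 533.08674259 -237.10084471  251.        ]]
[[ 530.05855241 -235.3627692   192.        ]]
[[303.01694792 222.99442724]
 [258.16176189 226.25811691]] [[302.83210025 256.78788753]
 [293.71208809 298.38384822]]
```

>>> servo_tool(series=[0.006,0.034,0,0,0.006,0.034,0,0,0.006,0.034,0,0,0.006,0.034,0,0,0.006,0.034,0,0,0.006,0.034,0,0,0.006,0.034,0,0,0.006,0.034,0,0])

```text
clock: 5.05
eef_pos: [575.2, 34.9, 197.0]
tcp_rot: [-3.141, 0.004, 0.104]
contact_force: [1.1, -1.1, -2.2]
opening: 0.203
```

>>> servo_tool(series=[0.006,0.034,0,0,0.006,0.034,-0.015,0,0,0,-0.015,0,0,0,-0.01,0,0,0,0,0,0,0,0,0])

```text
clock: 5.55
eef_pos: [587.3, 100.3, 157.7]
tcp_rot: [3.141, 0.004, 0.103]
contact_force: [-0.0, 0.3, -2.0]
opening: 0.198
```

Run:
```python
from h import *
s=sense();print({k:s[k].round(3) for k in('eef_pos','tcp_rot','contact_force','wrist_torque')})
t=grab_frame('top');s=grab_frame('side');cv2.imwrite('pics/t3.png',t);cv2.imwrite('pics/s3.png',s)
cv2.imwrite('pics/z4.png',np.hstack([crop(t,275,200,66,100,6),crop(s,265,150,66,100,6)]))
```

```text
{'eef_pos': array([587.274, 100.345, 157.675]), 'tcp_rot': array([3.141, 0.004, 0.103]), 'contact_force': array([-0.007,  0.347, -1.985]), 'wrist_torque': array([-0.016,  0.01 , -0.051])}
```

View pics/z4.png

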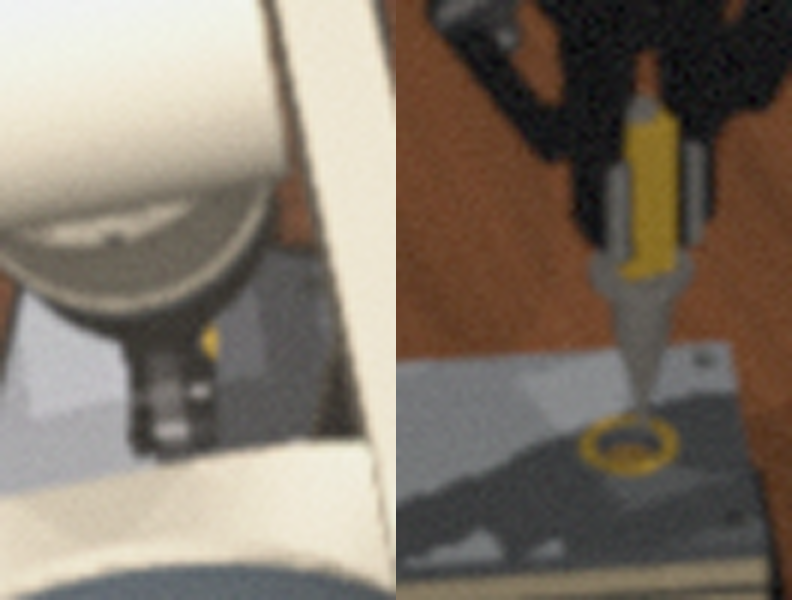

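Run:
```python
from h import *
f=lambda x,y:[(x-396+.5)/6-.5+265,(y+.5)/6-.5+150]
print('tip',back('side',f(643,409),83),'ring',back('side',f(630,444),75))
```

```text
tip [[591.16978863 110.36700388  83.        ]] ring [[584.04482222 103.46840136  75.        ]]
```

Run:
```python
from h import *
g=lambda p:((p-[265,150]+.5)*6-.5+[396,0]).round(1)
print(g(proj('side',[[587.3,100.3,83],[587.3,100.3,93],[587.3,100.3,123],[587.3,100.3,143],[587.3,100.3,207],[583.6,104.7,75]])))
```

```text
[[641.9 428.5]
 [641.5 404.5]
 [640.2 330.6]
 [639.3 279.6]
 [636.2 106.3]
 [627.6 442.2]]
```

The side view shows the tip over the cover at roughly crop (642,410–428), right of the ring centre (630,444) by about 4 mm, as the TCP predicts. I'll shift to the planned offset and feel downwards.

>>> servo_tool(series=[0.0026,0.0024,0,0,0,0,-0.005,0,0,0,-0.005,0,0,0,-0.003,0,0,0,-0.003,0,0,0,-0.002,0,0,0,0,0])

```text
clock: 6.23
eef_pos: [590.8, 103.6, 140.7]
tcp_rot: [3.142, 0.001, 0.104]
contact_force: [-0.5, 0.2, -3.2]
opening: 0.199
```

>>> servo_tool(series=[0,0,-0.002,0,0,0,0,0])

```text
clock: 6.4
eef_pos: [591.1, 103.7, 139.0]
tcp_rot: [3.142, 0.0, 0.104]
contact_force: [0.0, 0.2, -2.5]
opening: 0.203
```

>>> servo_tool(series=[-0.0008,-0.0008,-0.001,0,0,0,-0.001,0,0,0,-0.001,0,0,0,0,0])

```text
clock: 6.73
eef_pos: [590.3, 102.9, 136.1]
tcp_rot: [3.142, 0.0, 0.104]
contact_force: [0.3, -0.4, -3.2]
opening: 0.202
```

>>> servo_tool(series=[0,0,-0.0015,0,0,0,-0.0015,0,0,0,0,0])

```text
clock: 6.98
eef_pos: [590.2, 102.9, 132.9]
tcp_rot: [-3.142, 0.0, 0.104]
contact_force: [-0.7, -0.0, -2.3]
opening: 0.203
```

>>> servo_tool(series=[-0.001,0.00025,0,0,-0.001,0.00025,0,0,-0.001,0.00025,0,0,-0.001,0.00025,0,0,0,0,0,0])

```text
clock: 7.4
eef_pos: [587.4, 103.8, 133.6]
tcp_rot: [3.141, -0.003, 0.104]
contact_force: [5.2, -1.5, -6.1]
opening: 0.203
```

>>> servo_tool(series=[-0.001,0.00025,0,0,-0.001,0.00025,0,0,0,0,0,0])

```text
clock: 7.65
eef_pos: [585.9, 104.2, 133.6]
tcp_rot: [3.141, -0.004, 0.104]
contact_force: [5.5, -2.4, -7.3]
opening: 0.203
```

>>> servo_tool(series=[-0.0005,0.0,-0.002,0,-0.0005,0,-0.002,0,0,0,-0.002,0,0,0,0,0])

```text
clock: 7.98
eef_pos: [586.1, 104.4, 128.7]
tcp_rot: [3.141, -0.006, 0.104]
contact_force: [7.4, -2.4, -1.5]
opening: 0.197
```

>>> servo_tool(series=[-0.0005,0,-0.002,0,-0.0005,0,-0.002,0,0,0,-0.002,0,0,0,0,0])

```text
clock: 8.32
eef_pos: [585.6, 104.4, 123.1]
tcp_rot: [3.141, -0.007, 0.104]
contact_force: [5.9, -1.7, 2.0]
opening: 0.201
```

>>> servo_tool(series=[0,0,-0.002,0,0,0,-0.002,0,0,0,-0.002,0,0,0,0,0])

```text
clock: 8.65
eef_pos: [585.5, 104.2, 117.2]
tcp_rot: [3.141, -0.007, 0.104]
contact_force: [7.0, -2.5, 3.6]
opening: 0.204
```

>>> servo_tool(series=[0,0,-0.002,0,0,0,-0.002,0,0,0,-0.002,0,0,0,0,0])

```text
clock: 8.98
eef_pos: [584.6, 104.0, 111.2]
tcp_rot: [3.141, -0.005, 0.104]
contact_force: [3.1, -4.2, 6.4]
opening: 0.198
```

>>> servo_tool(series=[-0.0004,-0.0004,-0.0015,0,0,0,-0.0015,0,0,0,0,0])

```text
clock: 9.23
eef_pos: [584.0, 103.6, 108.1]
tcp_rot: [3.141, -0.004, 0.104]
contact_force: [2.5, -3.8, 6.2]
opening: 0.203
```

>>> servo_tool(series=[0,0,-0.0015,0,0,0,-0.0015,0,0,0,0,0])

```text
clock: 9.48
eef_pos: [583.9, 103.6, 105.0]
tcp_rot: [3.141, -0.004, 0.104]
contact_force: [2.7, -4.5, 5.9]
opening: 0.205
```

>>> servo_tool(series=[0,-0.001,-0.0015,0,0,0,-0.0015,0,0,0,-0.0015,0,0,0,0,0])

```text
clock: 9.82
eef_pos: [583.9, 103.2, 100.5]
tcp_rot: [-3.141, -0.004, 0.104]
contact_force: [2.3, -1.0, 7.3]
opening: 0.201
```

>>> servo_tool(series=[0,0,-0.0015,0,0,0,-0.0015,0,0,0,-0.0015,0,0,0,0,0])

```text
clock: 10.15
eef_pos: [583.9, 103.2, 95.6]
tcp_rot: [-3.142, -0.004, 0.104]
contact_force: [4.8, -0.6, 4.4]
opening: 0.198
```

>>> servo_tool(series=[0.0005,0,-0.0015,0,0,0,-0.0015,0,0,0,0,0])

```text
clock: 10.4
eef_pos: [583.9, 103.1, 92.2]
tcp_rot: [-3.142, -0.003, 0.104]
contact_force: [5.3, -0.6, 3.2]
opening: 0.205
```

>>> servo_tool(series=[0,0,-0.001,0,0,0,-0.001,0,0,0,0,0])

```text
clock: 10.65
eef_pos: [583.8, 103.1, 89.8]
tcp_rot: [3.142, -0.003, 0.104]
contact_force: [5.3, -1.6, 2.2]
opening: 0.204
```

>>> servo_tool(series=[0,0,-0.001,0,0,0,-0.001,0,0,0,0,0])

```text
clock: 10.9
eef_pos: [583.9, 103.1, 89.6]
tcp_rot: [-3.142, -0.003, 0.104]
contact_force: [0.1, -2.5, 21.6]
opening: 0.198
```

Collar seated (TCP z 89.6, predicted 89.7, 21 N). I'll ease the push and release.

>>> servo_tool(series=[0,0,0.002,0,0,0,0,0])

```text
clock: 11.07
eef_pos: [583.6, 103.1, 89.9]
tcp_rot: [-3.142, -0.003, 0.104]
contact_force: [5.0, -1.3, 1.9]
opening: 0.204
```

>>> servo_tool(series=[0,0,0,0,0,0,0,0,0,0,0,0,0,0,0,0], gripper=0.06)

```text
clock: 11.4
eef_pos: [581.5, 103.0, 88.8]
tcp_rot: [-3.142, 0.002, 0.104]
contact_force: [0.1, -0.3, -1.4]
opening: 0.7
```

>>> servo_tool(series=[0,0,0.015,0,0,0,0.03,0,0,0,0.035,0,0,0,0.035,0,0,0,0.015,0,0,0,0,0])

```text
clock: 11.9
eef_pos: [584.4, 103.5, 223.5]
tcp_rot: [-3.141, -0.006, 0.104]
contact_force: [1.2, 0.4, 0.1]
opening: 0.701
```

>>> servo_tool(series=[-0.0082,-0.0315,0,0,-0.0082,-0.0315,0,0,-0.0082,-0.0315,0,0,-0.0082,-0.0315,0,0,-0.0082,-0.0315,0,0,-0.0082,-0.0315,0,0,-0.0082,-0.0315,0,0,-0.0082,-0.0315,0,0])

```text
clock: 12.57
eef_pos: [515.3, -150.0, 217.9]
tcp_rot: [-3.141, 0.002, 0.104]
contact_force: [0.2, -0.2, -0.1]
opening: 0.701
```

>>> servo_tool(series=[0,0,-0.03,0,0,0,-0.03,0,0,0,0,0])

```text
clock: 12.82
eef_pos: [512.4, -148.4, 153.6]
tcp_rot: [-3.138, 0.009, 0.102]
contact_force: [-1.8, 0.5, -0.7]
opening: 0.698
```

Run:
```python
from h import *
s=sense();print({k:s[k].round(3) for k in('eef_pos','tcp_rot','contact_force')})
t=grab_frame('top');s=grab_frame('side');cv2.imwrite('pics/t4.png',t);cv2.imwrite('pics/s4.png',s)
cv2.imwrite('pics/z5.png',np.vstack([np.hstack([crop(t,395,225,80,70,5),crop(s,280,270,80,70,5)]),np.hstack([crop(t,265,230,80,50,5),crop(s,235,185,80,50,5)])]))
```

```text
{'eef_pos': array([ 512.438, -148.434,  153.596]), 'tcp_rot': array([-3.138,  0.009,  0.102]), 'contact_force': array([-1.786,  0.481, -0.711])}
```

View pics/z5.png

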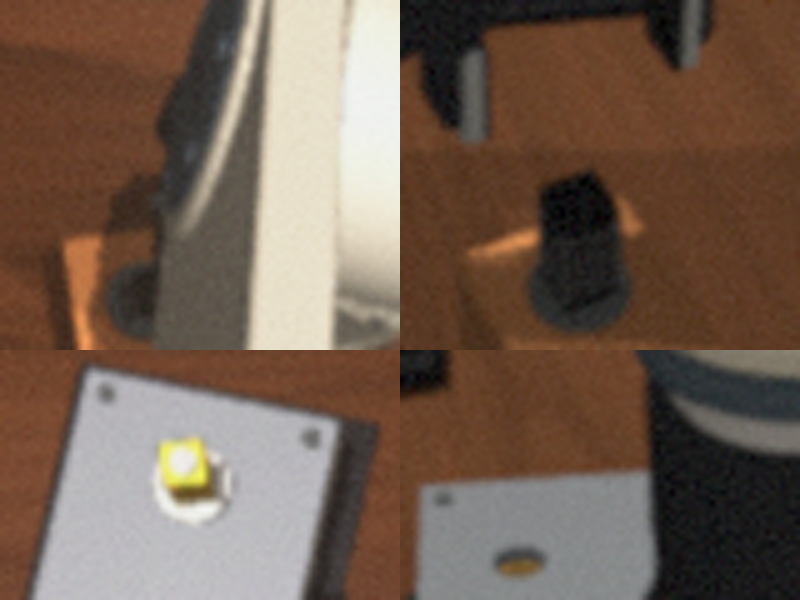

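The pin stands upright on the cover with its collar flush (lower left). The bolt is in the rack with the fingers above it, and the side view through the bolt hole shows the plate's brass wall. Let the arm settle next.

>>> servo_tool(series=[0,0,0,0,0,0,0,0])

```text
clock: 13.08
eef_pos: [517.9, -148.8, 160.6]
tcp_rot: [3.141, -0.002, 0.104]
contact_force: [-0.6, 0.9, 0.2]
opening: 0.705
```

>>> servo_tool(series=[0.001,0.0004,-0.025,0,0,0,-0.025,0,0,0,-0.02,0,0,0,-0.01,0,0,0,-0.0046,0,0,0,0,0,0,0,0,0])

```text
clock: 13.67
eef_pos: [518.7, -148.7, 75.7]
tcp_rot: [3.141, -0.001, 0.104]
contact_force: [0.3, -0.4, -1.0]
opening: 0.703
```

>>> servo_tool(series=[0,0,0,0,0,0,0,0,0,0,0,0,0,0,0,0,0,0,0,0,0,0,0,0], gripper=0.0, newtons=70)

```text
clock: 14.17
eef_pos: [518.4, -148.8, 75.6]
tcp_rot: [3.141, -0.001, 0.104]
contact_force: [-0.6, -0.4, 5.6]
opening: 0.224
```

>>> servo_tool(series=[0,0,0.015,0,0,0,0.03,0,0,0,0.035,0,0,0,0.035,0,0,0,0,0,0,0,0,0])

```text
clock: 14.67
eef_pos: [519.1, -149.0, 191.9]
tcp_rot: [3.14, -0.004, 0.104]
contact_force: [0.1, 0.1, -1.7]
opening: 0.225
```

>>> servo_tool(series=[-0.0028,0.0342,0,0,-0.0028,0.0342,0,0,-0.0028,0.0342,0,0,-0.0028,0.0342,0,0,-0.0028,0.0342,0,0,-0.0028,0.0342,0,0,-0.0028,0.0342,0,0,-0.0028,0.0342,0,0])

```text
clock: 15.33
eef_pos: [493.9, 126.3, 188.1]
tcp_rot: [3.141, 0.003, 0.104]
contact_force: [1.7, 0.5, -2.5]
opening: 0.222
```

>>> servo_tool(series=[0,0,-0.02,0,0,0,-0.02,0,0,0,-0.02,0,0,0,-0.008,0,0,0,0,0,0,0,0,0,0,0,0,0])

```text
clock: 15.92
eef_pos: [495.9, 124.9, 122.2]
tcp_rot: [-3.142, -0.001, 0.103]
contact_force: [-0.2, -0.5, -1.7]
opening: 0.225
```

>>> servo_tool(series=[0.0004,-0.0002,-0.003,0,0,0,-0.003,0,0,0,-0.002,0,0,0,-0.002,0,0,0,0,0])

```text
clock: 16.33
eef_pos: [495.8, 124.8, 111.4]
tcp_rot: [-3.142, 0.0, 0.104]
contact_force: [0.4, 1.6, -3.0]
opening: 0.225
```

>>> servo_tool(series=[0,0,-0.001,0,0,0,-0.001,0,0,0,0,0])

```text
clock: 16.58
eef_pos: [495.8, 124.8, 109.5]
tcp_rot: [3.142, 0.0, 0.104]
contact_force: [0.4, 0.2, -2.1]
opening: 0.224
```

>>> servo_tool(series=[0,0,-0.001,0,0,0,-0.001,0,0,0,-0.001,0,0,0,-0.001,0,0,0,0,0])

```text
clock: 17.0
eef_pos: [495.8, 124.8, 105.5]
tcp_rot: [3.142, 0.0, 0.104]
contact_force: [-0.0, -0.3, -1.7]
opening: 0.222
```

>>> servo_tool(series=[0,0,-0.001,0,0,0,-0.001,0,0,0,-0.001,0,0,0,0,0])

```text
clock: 17.33
eef_pos: [496.0, 124.8, 102.6]
tcp_rot: [-3.142, -0.0, 0.104]
contact_force: [0.4, -0.4, -1.4]
opening: 0.226
```

Free of contact, past the plate's top face. Continue down to home (TCP about 84.6).

>>> servo_tool(series=[0,0,-0.002,0,0,0,-0.002,0,0,0,-0.002,0,0,0,-0.002,0,0,0,-0.002,0,0,0,0,0])

```text
clock: 17.83
eef_pos: [495.9, 124.8, 92.3]
tcp_rot: [-3.142, -0.0, 0.104]
contact_force: [0.8, 0.5, -2.2]
opening: 0.225
```

>>> servo_tool(series=[0,0,-0.002,0,0,0,-0.002,0,0,0,-0.002,0,0,0,-0.001,0,0,0,0,0])

```text
clock: 18.25
eef_pos: [495.9, 124.8, 85.5]
tcp_rot: [-3.142, -0.0, 0.104]
contact_force: [2.0, -0.3, -2.5]
opening: 0.218
```

>>> servo_tool(series=[0,0,-0.001,0,0,0,-0.001,0,0,0,0,0])

```text
clock: 18.5
eef_pos: [496.0, 124.8, 84.6]
tcp_rot: [-3.142, -0.0, 0.104]
contact_force: [-2.9, -0.1, 11.5]
opening: 0.23
```

>>> servo_tool(series=[0,0,0.001,0,0,0,0,0,0,0,0,0])

```text
clock: 18.75
eef_pos: [495.9, 124.8, 84.7]
tcp_rot: [-3.142, -0.0, 0.104]
contact_force: [0.4, 0.7, -0.9]
opening: 0.229
```

>>> servo_tool(series=[0,0,0,0,0,0,0,0,0,0,0,0,0,0,0,0], gripper=0.05)

```text
clock: 19.08
eef_pos: [495.7, 124.7, 84.6]
tcp_rot: [3.141, 0.0, 0.104]
contact_force: [-0.6, 0.3, 0.3]
opening: 0.584
```

>>> servo_tool(series=[0,0,0.015,0,0,0,0.03,0,0,0,0.035,0,0,0,0.035,0,0,0,0.03,0,-0.03,0,0,0,-0.03,0.0,0,0,-0.03,0,0,0])

```text
clock: 19.75
eef_pos: [405.0, 124.7, 230.1]
tcp_rot: [-3.141, -0.001, 0.103]
contact_force: [-0.6, 0.2, -0.1]
opening: 0.586
```

>>> servo_tool(series=[-0.02,0.035,0,0,0,0.04,0,0,0,0.04,0,0,0,0.04,0,0,0,0.03,0,0,0,0,0,0,0,0,0,0])

```text
clock: 20.33
eef_pos: [385.4, 310.9, 229.4]
tcp_rot: [3.141, 0.0, 0.106]
contact_force: [-0.8, -1.2, -0.6]
opening: 0.586
```

Run:
```python
from h import *
t=grab_frame('top');s=grab_frame('side');cv2.imwrite('pics/t5.png',t);cv2.imwrite('pics/s5.png',s)
cv2.imwrite('pics/z6.png',np.hstack([crop(t,260,215,80,110,5),crop(s,235,175,80,110,5)]))
P=[[583.9,104.3,80],[496.2,125.1,79]];print((proj('top',P)-[260,215])*5,(proj('side',P)-[235,175])*5+[400,0])
```

```text
[[216.65545375 206.35663649]
 [170.60233019 415.71508283]] [[741.69776291 231.9691965 ]
 [516.27481612 250.01955386]]
```

View pics/z6.png

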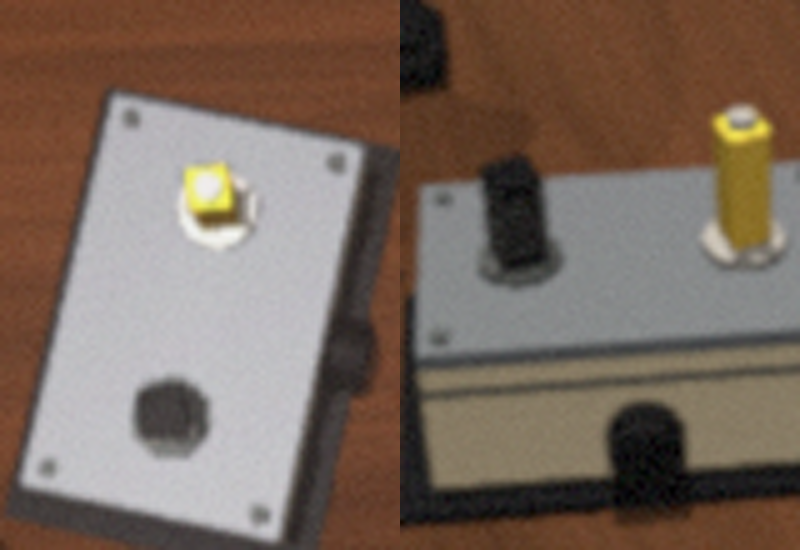

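Both stand upright in the right holes: pin collar at about (217,207) top and (743,240) side, bolt flange at about (170,416) top and (520,256) side. Both are flush on the cover, within 1–2 image pixels of prediction, and the gripper is clear. Handing in.

```bash
python3 -c "
from rig import *
s=sense();print(s['clock'],abs(s['qvel']).max(),s['contact_force']);print(sign_off())"
```

```text
20.4333 0.020319998097707157 [0.279871   0.45887037 0.42441979]
the job is handed in; nothing more can be done
None
```

The drift pin is home in the yellow-ringed hole and the thumb bolt is home in the plain hole. I handed the job in at about 20.4 s of the 72 s allowed; `sign_off()` reports no verdict.

- **Pin:** I felt its tip into the plate's hole about 6 mm off the cover hole's centre, towards world −15°. I dragged the plate back and let the taper finish the alignment, with sideways forces of about 5–8 N. The collar bottomed at TCP z 89.6 mm (89.7 mm expected). The highest force I read on the tool was about 22 N.
- **Bolt:** it went down freely and its flange bottomed at TCP z 84.6 mm, as expected. The highest force I read was about 12 N.

**Last checks:** both views showed the pin and bolt upright and flush on the cover, within about 2 pixels (roughly 3 mm) of where I predicted. The gripper was well clear, with contact force near zero. I moved over the rack and pedestal only, and did not look at the mouse, glasses case or bottle again at the end.

**Disagreements:**
- An early side view suggested the held pin leaned by about 0.03–0.04 rad. I put this down to pixel and calibration error, since the pin went in without force.
- Camera estimates of positions differed by 1–3 mm, and by up to about 6 mm for the pin collar in the rack. I settled these by feel.
- My scripted fit of the plate's shift direction stopped partway with an error, so the −15° came from one fitted view and the zoomed pictures. The drag forces later pointed to roughly −15° to −23°.

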